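Press the lid home on a sample tin with the twin-ram lid press

ROBOT

A 6-joint arm with a two-finger parallel gripper is mounted at the origin on the work surface. World frame = base frame: x ahead of the robot, y to its left, z up, the work surface at z = 0. Lengths are in mm, angles in rad, forces in N, time in s.
With the tool pointing down it reaches from about 275 to 825 mm from the base axis. Payload 5.2 kg.
Tool frame: the origin (TCP) lies at the very end of the fingers, on their centre line; the grasp point (between the pads) lies 19 mm behind it; z points along the fingers, y is the direction in which the jaws open and shut (so a half turn about z gives the same grasp; the last joint's range is limited). The gripper opens to 93 mm and grips with 3 to 60 N. Pads are 15 mm wide; open, the fingers measure 128 mm over their backs; the gripper's body (75 mm by 188 mm) begins 65 mm behind the grasp point.
Start: joints at [1.04, 0.259, 1.535, -0, 1.348, -0.203], TCP at [177.057, 520.726, 218.653] pointing down, gripper open.
Joint ranges: [-3.14, 3.14], [-0.91, 2.08], [0.19, 2.58], [-1.22, 4.36], [0.22, 2.71], [-3.12, 3.12]. Speed limits (rad/s): [2.57, 2.57, 3.14, 3.14, 3.14, 3.14].

INTERFACE

Orientations are given as [roll, pitch, yaw] about the fixed x, y, z axes, in that order (R = Rz(yaw) Ry(pitch) Rx(roll)).
In Python, from bench import robot gives the robot as it stands. The module is installed in compiled form; this text tells all that it offers. Calls block until the motion is done:
- robot.move_ptp(position, orientation): joint-space move of the TCP to a pose.
- robot.move_linear(position, ori=None, speed=150, f_stop=None): straight line of the TCP; ori=None keeps the orientation; speed is the mean speed in mm/s. With f_stop (N) it stops when the force on the tool has changed by that much, and returns True; else False.
- robot.move_j(angles): joint-space move.
- robot.move_gripper(opening): opening from 0.0 (shut) to 1.0 (fully open); the grip force is fixed at half the most; returns when the fingers have stopped.
- robot.sleep(seconds).
- robot.inverse_kinematics(position, orientation): joint angles nearest the present ones, or None.
- robot.get_image(name): name is "scene" or "top" or "wrist"; returns a dict with "img" (400x640x3 uint8, blue, green, red), "fovy" (degrees; the focal length in pixels is half the picture's height over the tangent of half this angle, whatever the lens; pixels are square), "cx", "cy" (the principal point, pixels), "k1" (the pictures are not rectified: a ray, as slopes to the right and down, at radius r is drawn at 1 + k1 r^2 times it, then the intrinsics apply), "eye" and "orientation" of the camera in the world. Camera axes: x right, y down, z forward; pixel columns grow to the right and rows downward; lengths in mm; the calibration is good to about 2 mm. A picture is of the moment at which its call begins. There is no depth.
A pose or a line that the arm cannot do raises robot.MotionError and nothing moves.
- robot.hand_in(): hands the job in, once; it reports no verdict.
Readings, each from a call of its own:
- robot.current_t(): time.
- robot.current_qpos(): joint angles.
- robot.current_joint_vel(): joint speeds.
- robot.current_joint_efforts(): joint torques, N m.
- robot.current_tcp_pos(): TCP position.
- robot.current_eef_rot(): TCP orientation.
- robot.current_contact_force(): force on the tool from outside, world axes, zero at the start.
- robot.current_ft_torque(): the same for the moment, N m.
- robot.current_gripper_width(): opening from 0.0 (shut) to 1.0 (fully open).
Only numpy, scipy, OpenCV 4.12 (cv2) and the standard library are available. Lean on these libraries where they do the work, as an engineer would, in place of code of your own. Each camera call takes 0.05 s, during which the arm holds its last target. There are 200 camera calls.

TASK

Close the sample tin on the lid press: slide the tin that has its lid laid on (not the open one) right back in its lane against the V-stop under the ram, then push the spring-centred valve lever sideways towards that tin's side and hold it hard over until the ram has pressed the lid fully home. Then let the lever spring back to the middle so that the ram lifts, leaving the closed tin standing there. Do not bring down the other ram, and leave the open tin and everything else on the bench where they are.

Things in the scene. Friction and masses are not known exactly. Their poses are not given: they have to be found in the camera images.
- press: Bench lid press fixed to the bench: steel base plate 390 wide, 15 mm thick, from 125 mm in front of the ram axes to 75 mm behind, two round columns at y = +177 and -177 mm (25 mm thick), a crosshead plate across the top and two air rams pointing down from it. Open at front and back. Origin at bench level midway between the ram axes; +x to the back of the press (away from the operator), +y to its left ram, z up.
- crosshead (a point): Midpoint of the lower front edge of the grey crosshead, 30 mm in front of the ram axes and 155 mm above the bench. The crosshead is 410 wide, 60 deep, 30 mm thick, level, with two cylinders on top up to 245 mm; it overhangs the stations, so the tool has to come in tilted from the front.
- station_left (a point): On the base plate (15 mm above the bench) under the left ram, at press y +95 mm: where a tin's underside centre is when it stands against the left V-stop (22 mm high), which centres it. A lane along press x leads there from the front of the plate: two rails, 10 mm high, 67 mm apart.
- station_right (a point): The same under the right ram, at press y -95 mm.
- lever (a joint): Angle of the valve lever, rad: 0 upright (spring-centred), positive leaning to the press's left (+y), stops at +0.45 and -0.45. Leaning left brings the left ram down and lifts the right one; leaning right the reverse. Let go, it springs back to 0 in about half a second. It takes up to about 12 N sideways at the knob to push over and hold with a tin under the ram.
- lever_knob (a point): Centre of the black ball knob (25 mm) on the lever: a 9 mm steel rod on a small valve block (36 wide, top 36 mm above the bench) midway between the lanes, 52 mm in front of the ram axes. The pivot is 40 mm above the bench, its axis along press x; the knob's centre is 68 mm from it (108 mm above the bench when upright).
- ram_left (a joint): Travel of the left ram, m: 0 at rest (underside of its round 56 mm platen 108 mm above the bench), positive down, 0.028 with the lever hard over; it follows the lever at once. Its platen is spring-cushioned: it meets a laid-on lid at 0.014, then its spring pushes the stiff lid slowly home, which takes about 2 to 3 s with the lever hard over.
- ram_right (a joint): Travel of the right ram, the same. While one ram is down the other is lifted by as much (negative travel).
- tin: Loose plain steel sample tin with its lid laid on, about 0.25 kg, 62 mm diameter, 68 mm high to its rim; the round lid (57 mm across, 4 mm thick) stands up to 7 mm proud of the rim. It stands in the front part of one of the two lanes, 45 to 80 mm in front of its station. Origin at the centre of its underside, z up along its axis.
- tin_lid (a joint): How far the tin's lid has been pressed in, m: 0 to 0.001 when laid on, 0.007 fully home (lid down on the rim). It is stiff: it creeps down slowly under the ram and stays where it is pressed.
- open_tin: An empty tin of the same size without a lid, its open mouth up, in the front part of the other lane. Origin at the centre of its underside.
- spatula: Spatula with a wooden handle and steel blade, 200 mm long, lying at the left of the press. Bystander.
- sanding_block: Cork sanding block, 110 x 60 x 28 mm. Bystander.
- glue_bottle: Small white bottle with a red cap, 40 mm diameter, 110 mm high. Bystander.
- clear_bottle: Empty clear bottle, 72 mm diameter, 230 mm high. Bystander.
- beaker: Clear plastic beaker with a handle, 110 mm diameter, 140 mm high. Bystander.
- oak_block: Dark wooden block, 90 x 45 x 30 mm. Bystander.
Things that resemble listed ones, but are neither listed nor needed, are in the scene too. Leave any pink or turquoise look-alike of the tin alone.

How it is judged:
By the outcome, as a careful person would: the job done as asked, in the order asked, and still so for the second after the job is handed in, with the robot touching nothing.
It also fails if it takes over 48 s, if anything falls off the work surface, if the arm or the gripper's body presses on something with over 40 N, if the wrist force passes 120 N, or if a joint passes its speed limit or range.

## Working session

There is one attempt and no reset: what is moved stays moved. The work goes in short steps, each a Python script; the robot and the scene stay as the last script left them, time stands still between calls to the robot, and variables do not carry over. Pictures are saved under pics/ and viewed, about 8 in all and at most 12, crops included, and the job is handed in when it is done.

```bash
mkdir -p pics; cat > h.py <<'E'
import numpy as np, cv2
from bench import robot
from scipy.spatial.transform import Rotation as R
def cam(name):
    d=robot.get_image(name); return d
def K(d):
    f=200/np.tan(np.radians(d["fovy"])/2); return np.array([[f,0,d["cx"]],[0,f,d["cy"]],[0,0,1.]])
def rot(d):
    o=np.array(d["orientation"],float); return R.from_euler('xyz',o).as_matrix() if o.size==3 else o.reshape(3,3)
def ray(d,u,v):
    p=cv2.undistortPoints(np.array([[[u,v]]],float),K(d),np.array([d["k1"],0,0,0.]))[0,0]
    return np.array(d["eye"],float), rot(d)@np.array([p[0],p[1],1])
def onz(d,u,v,z):
    e,r=ray(d,u,v); return e+r*(z-e[2])/r[2]
def proj(d,P):
    c=(np.array(P,float).reshape(-1,3)-np.array(d["eye"]))@rot(d)
    return cv2.projectPoints(c.reshape(-1,1,3),np.zeros(3),np.zeros(3),K(d),np.array([d["k1"],0,0,0.]))[0].reshape(-1,2)
E
python3 - <<'E'
from h import *
import pickle
for n in("scene","top"):
    d=cam(n); pickle.dump(d,open(n+".pkl","wb")); cv2.imwrite(f"pics/{n}0.png",d["img"]); print(n,d["eye"],d["orientation"],d["fovy"],d["cx"],d["cy"],d["k1"])
E
```

```text
scene [ 369.07508198  643.1600627  1195.61240162] [-2.56210256 -0.01661328 -2.75434987] 42.67177980751554 328.30852048758965 191.91211030774116 0.05633957138225597
top [ 389.57218909  -10.74376668 1170.96237021] [-2.91085422  0.0041618  -1.62597009] 54.050816715334626 323.76974452077854 205.16138489512943 0.007174388293893247
```

View pics/scene0.png

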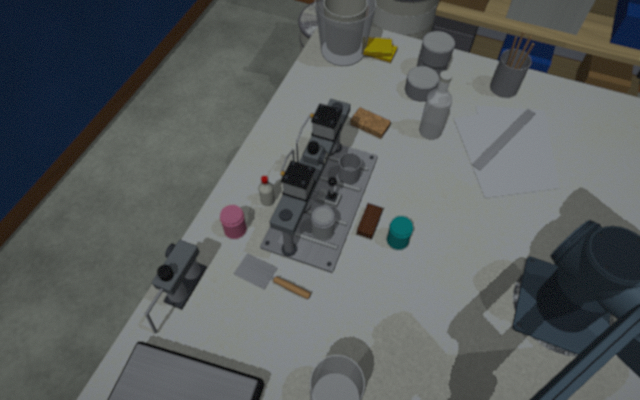

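View pics/top0.png

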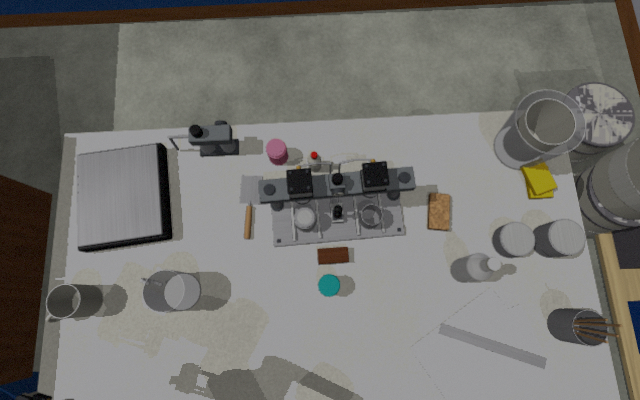

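The scene view shows the press in the middle. In the top view there are four candidates:
- Tin with light lid at (305,218), left lane.
- Open tin at (371,215), right lane.
- Pink look-alike at (277,152).
- Turquoise look-alike at (329,286).

The lidded one in the left lane fits the description. I'll check it in one close crop.

```bash
python3 - <<'E'
from h import *
import pickle
d=pickle.load(open("top.pkl","rb")); c=d["img"][155:275,240:440]; cv2.imwrite("pics/c1.png",cv2.convertScaleAbs(cv2.resize(c,None,fx=4,fy=4,interpolation=cv2.INTER_CUBIC),alpha=1.3))
E
```

```text
(no output)
```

View pics/c1.png

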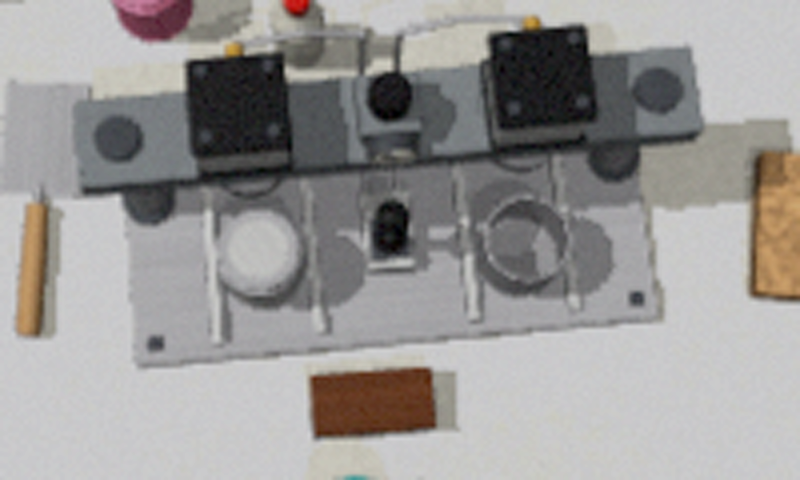

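The crop shows that the tin with the flat light lid, at crop (261,250), is in the left lane. The open tin is at (527,243) in the right lane, the lever knob at (391,225), and the plate's front corners at (138,364) and (660,318). Next: the press frame and the targets.

```bash
python3 - <<'E'
from h import *
import pickle
d=pickle.load(open("top.pkl","rb")); 
P=lambda x,y,z:onz(d,240+x/4-.375,155+y/4-.375,z)
FL,FR=P(138,362,15),P(660,317,15)
ch=[P(75,102,185),P(692,47,185),P(702,135,185),P(82,181,185)]
print("plate",FL,FR,np.linalg.norm(FL-FR)); print("cross",[c.round() for c in ch],np.mean(ch,0))
yl=FL-FR; a=np.arctan2(-yl[0],yl[1]); w=(ch[0]-ch[1])+(ch[3]-ch[2]); print("yaw",a,np.arctan2(-w[0],w[1]))
yaw=(a+np.arctan2(-w[0],w[1]))/2
ex=np.array([np.cos(yaw),np.sin(yaw),0]); ey=np.array([-np.sin(yaw),np.cos(yaw),0])
for o in((FL+FR)/2+125*ex,np.mean(ch,0)):
    o=o*[1,1,0]; print("origin",o)
    for n,p in dict(knob=P(391,222,108),tin=P(261,250,89),open=P(527,243,83),rod1=P(250,188,15)).items(): print(n,p.round(1),((p-o)@ex).round(1),((p-o)@ey).round(1))
    print(proj(d,[o+95*ey-55*ex+[0,0,89]]))
# scene check
s=pickle.load(open("scene.pkl","rb"))
o=((FL+FR)/2+125*ex)*[1,1,0]
im=s["img"].copy()[60:310,180:430]; im=cv2.resize(im,None,fx=2.4,fy=2.4,interpolation=cv2.INTER_CUBIC)
pts=[o+x*ex+y*ey+[0,0,z] for x,y,z in[(-125,195,15),(-125,-195,15),(75,-195,15),(-30,205,155),(-30,-205,155),(-52,0,108)]]
for u in proj(s,pts): cv2.circle(im,tuple(int(q) for q in (u-[180,60]+.5)*2.4),3,(0,0,255),1)
cv2.imwrite("pics/s1.png",im)
E
```

```text
plate [547.95804628 132.43464686  15.        ] [ 559.91810743 -256.13957305   15.        ] 388.7582377878403
cross [array([698., 148., 185.]), array([ 713., -259.,  185.]), array([ 653., -260.,  185.]), array([644., 145., 185.])] [676.99983911 -56.58612494 185.        ]
yaw 0.03076963376496997 0.028406046607359712
origin [678.88336583 -58.15452268   0.        ]
knob [622.9 -57.  108. ] -55.9 2.8
tin [612.1  34.7  89. ] -64.0 94.8
open [ 607.8 -153.2   83. ] -73.9 -92.9
rod1 [675.7  44.1  15. ] -0.2 102.3
[[304.58149642 213.99543643]]
origin [676.99983911 -56.58612494   0.        ]
knob [622.9 -57.  108. ] -54.1 1.2
tin [612.1  34.7  89. ] -62.2 93.2
open [ 607.8 -153.2   83. ] -72.0 -94.6
rod1 [675.7  44.1  15. ] 1.7 100.7
[[304.05510401 214.67879895]]
```

View pics/s1.png

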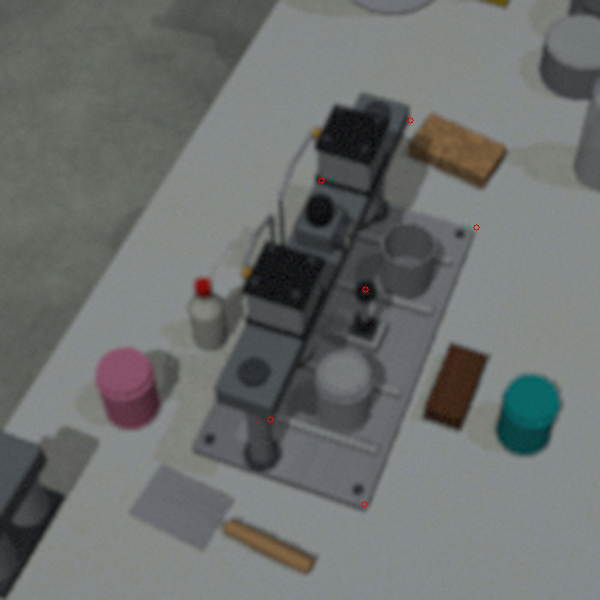

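The red projected points land on the plate corners, crosshead ends and knob at (365,290), so the press frame is good. The lidded tin is about 63 mm in front of the left station. Next I'll check reach and look-alike clearance.

```bash
cat >> h.py <<'E'
yaw=.0295; O=np.array([677.5,-57.2,0]); ex=np.array([np.cos(yaw),np.sin(yaw),0]); ey=np.array([-np.sin(yaw),np.cos(yaw),0]); ez=np.array([0,0,1.])
W=lambda x,y,z:O+x*ex+y*ey+z*ez
def ori(t,s=-1):
    t=np.radians(t); z=np.sin(t)*ex-np.cos(t)*ez; y=s*ey
    return R.from_matrix(np.c_[np.cross(y,z),y,z]).as_euler('xyz')
E
python3 - <<'E'
from h import *
import pickle
d=pickle.load(open("top.pkl","rb"))
for n,u,v,z in[("turq",329,286,75),("beaker",181,292,140),("oak",333,256,30)]: 
    p=onz(d,u,v,z); print(n,p.round(), ((p-O)@ex).round(),((p-O)@ey).round())
print(robot.current_eef_rot(),robot.current_t())
for s in(-1,1):
  for a in[(-130,97,180,30),(-127,97,32,30),(-36,97,32,48),(-45,-36,93,35),(-45,5,93,35),(-110,-36,180,35)]:
    q=robot.inverse_kinematics(W(*a[:3]),ori(a[3],s)); print(s,a,None if q is None else np.round(q,2))
E
```

```text
turq [419. -22.  75.] -257.0 43.0
beaker [423. 359. 140.] -242.0 423.0
oak [505. -39.  30.] -172.0 23.0
[-3.14003573e+00 -3.41793323e-04  2.81377874e+00] 0.1
-1 (-130, 97, 180, 30) [-0.23  0.    2.07  0.24  0.57  1.15]
-1 (-127, 97, 32, 30) None
-1 (-36, 97, 32, 48) [-0.22  0.48  2.28  2.72  0.48 -1.37]
-1 (-45, -36, 93, 35) [-0.49  0.3   2.04  0.86  0.38  0.3 ]
-1 (-45, 5, 93, 35) [-0.4   0.28  2.06  0.83  0.33  0.41]
-1 (-110, -36, 180, 35) [-0.58  0.05  2.08  0.63  0.59  0.51]
1 (-130, 97, 180, 30) [-0.23  0.    2.07  0.24  0.57 -1.99]
1 (-127, 97, 32, 30) None
1 (-36, 97, 32, 48) [-0.22  0.48  2.28  2.72  0.48  1.77]
1 (-45, -36, 93, 35) [-0.49  0.3   2.04  0.86  0.38 -2.84]
1 (-45, 5, 93, 35) [-0.4   0.28  2.06  0.83  0.33 -2.73]
1 (-110, -36, 180, 35) [-0.58  0.05  2.08  0.63  0.59 -2.64]
```

```bash
python3 - <<'E'
from h import *
for t in(15,20,25,30):
  for a in[(-135,129,180),(-130,129,32),(-80,129,32),(-38,129,32)]:
    q=robot.inverse_kinematics(W(*a),ori(t)); print(t,a,None if q is None else np.round(q,2))
for t in(10,15,20,25,30):
  for a in[(-48,-38,180),(-48,-38,94),(-48,5,94)]:
    q=robot.inverse_kinematics(W(*a),ori(t)); print(t,a,None if q is None else np.round(q,2))
E
```

```text
15 (-135, 129, 180) [-0.1   0.12  1.84  0.04  0.92  1.42]
15 (-130, 129, 32) [-0.1   0.34  2.01  0.07  0.54  1.39]
15 (-80, 129, 32) [-0.09  0.41  1.89  0.06  0.59  1.41]
15 (-38, 129, 32) [-0.08  0.46  1.78  0.05  0.64  1.43]
20 (-135, 129, 180) [-0.11  0.07  1.92  0.07  0.8   1.39]
20 (-130, 129, 32) [-0.11  0.31  2.08  0.12  0.4   1.32]
20 (-80, 129, 32) [-0.1   0.38  1.97  0.1   0.45  1.36]
20 (-38, 129, 32) [-0.09  0.44  1.87  0.08  0.49  1.39]
25 (-135, 129, 180) [-0.13  0.03  2.    0.1   0.68  1.35]
25 (-130, 129, 32) [-0.12  0.3   2.16  0.25  0.26  1.19]
25 (-80, 129, 32) [-0.11  0.36  2.05  0.19  0.3   1.27]
25 (-38, 129, 32) [-0.09  0.42  1.95  0.15  0.35  1.31]
30 (-135, 129, 180) [-0.14 -0.    2.08  0.16  0.56  1.29]
30 (-130, 129, 32) None
30 (-80, 129, 32) None
30 (-38, 129, 32) None
10 (-48, -38, 180) [-0.37  0.34  1.54  0.07  1.11  1.15]
10 (-48, -38, 94) [-0.37  0.42  1.64  0.08  0.92  1.13]
10 (-48, 5, 94) [-0.29  0.41  1.66  0.07  0.91  1.21]
15 (-48, -38, 180) [-0.39  0.29  1.62  0.13  0.99  1.1 ]
15 (-48, -38, 94) [-0.39  0.38  1.73  0.15  0.8   1.06]
15 (-48, 5, 94) [-0.31  0.37  1.75  0.12  0.78  1.15]
20 (-48, -38, 180) [-0.41  0.25  1.71  0.19  0.88  1.03]
20 (-48, -38, 94) [-0.41  0.35  1.81  0.23  0.68  0.97]
20 (-48, 5, 94) [-0.33  0.33  1.83  0.2   0.66  1.07]
25 (-48, -38, 180) [-0.44  0.21  1.79  0.28  0.77  0.94]
25 (-48, -38, 94) [-0.44  0.32  1.89  0.36  0.57  0.83]
25 (-48, 5, 94) [-0.36  0.31  1.91  0.32  0.54  0.95]
30 (-48, -38, 180) [-0.47  0.18  1.87  0.4   0.66  0.81]
30 (-48, -38, 94) [-0.47  0.3   1.97  0.56  0.46  0.62]
30 (-48, 5, 94) [-0.38  0.29  1.99  0.51  0.42  0.74]
```

```bash
python3 - <<'E'
from h import *
p=robot.current_tcp_pos(); robot.move_linear(np.array(p)+[0,0,60],speed=200)
robot.move_ptp(W(-135,129,180),ori(24)); robot.move_gripper(50/93)
robot.move_linear(W(-130,129,32),speed=120)
print(robot.current_t(),robot.current_gripper_width(),np.round(robot.current_contact_force(),1),np.round(robot.current_tcp_pos(),1),W(-130,129,32))
d=cam("scene"); d2=cam("top")
a=cv2.resize(d["img"][110:290,230:400],None,fx=2.3,fy=2.3); b=cv2.resize(d2["img"][150:290,240:440],None,fx=1.9,fy=1.9)
h=max(a.shape[0],b.shape[0]); f=lambda i:cv2.copyMakeBorder(i,0,h-i.shape[0],0,0,cv2.BORDER_CONSTANT)
cv2.imwrite("pics/a1.png",np.hstack([f(a),f(b)]))
E
```

```text
4.8833 0.5366855934814976 [0.5 0.3 0.1] [544.3  67.9  32.7] [543.75161408  67.90942916  32.        ]
```

View pics/a1.png

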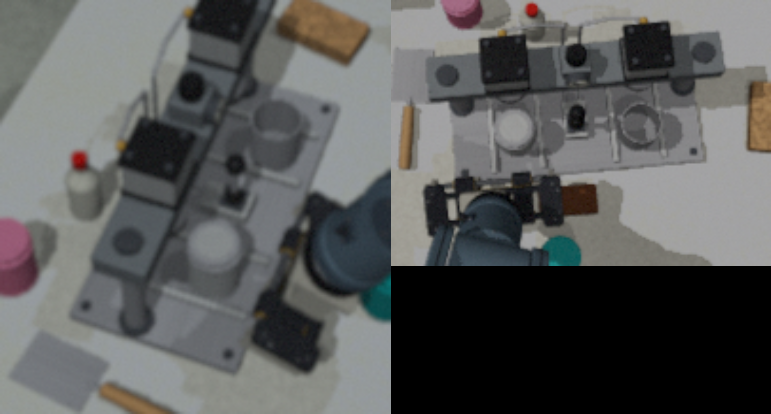

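The gripper stands just in front of the plate and nothing has been disturbed: the tin is at (515,130) in the right panel, with the lever upright. Pushing now.

```bash
python3 - <<'E'
from h import *
pr=lambda:[np.round((np.array(robot.current_tcp_pos())-O)@e,1) for e in(ex,ey,ez)]
s=robot.move_linear(W(-55,129,32),speed=60,f_stop=9); print(s,pr(),np.round(robot.current_contact_force(),1))
if not s:
    s=robot.move_linear(W(-30,129,32),speed=20,f_stop=6); print(s,pr(),np.round(robot.current_contact_force(),1))
print(robot.current_t())
d=cam("scene"); d2=cam("top")
a=cv2.resize(d["img"][110:290,230:400],None,fx=2.3,fy=2.3); b=cv2.resize(d2["img"][150:290,240:440],None,fx=1.9,fy=1.9)
h=max(a.shape[0],b.shape[0]); f=lambda i:cv2.copyMakeBorder(i,0,h-i.shape[0],0,0,cv2.BORDER_CONSTANT)
cv2.imwrite("pics/a2.png",np.hstack([f(a),f(b)]))
E
```

```text
False [np.float64(-55.2), np.float64(129.0), np.float64(32.0)] [-0.7  0.6  0.3]
True [np.float64(-37.7), np.float64(129.3), np.float64(31.1)] [-1.4  1.   0.6]
7.2667
```

View pics/a2.png

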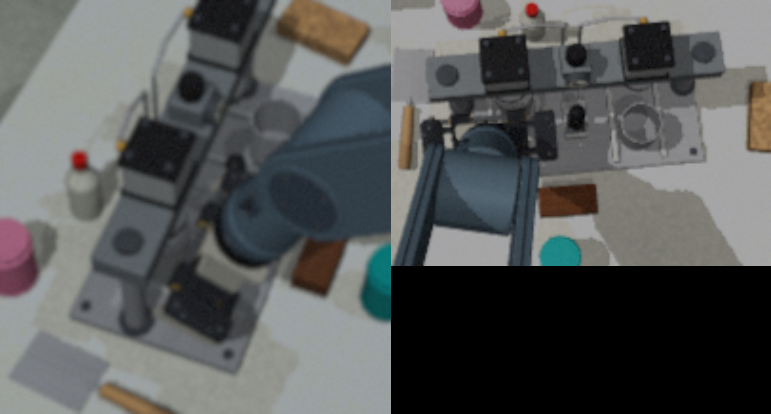

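It stopped on contact at x = −37.7, where the tin against the V-stop was expected (−38). Backing off and moving to the lever's right side.

```bash
python3 - <<'E'
from h import *
robot.move_linear(W(-125,129,34),speed=150)
robot.move_linear(W(-125,129,190),speed=250)
robot.move_gripper(0.0)
robot.move_ptp(W(-97,-37,200),ori(25))
robot.move_linear(W(-48,-37,94),speed=120)
print(robot.current_t(),robot.current_gripper_width(),np.round(robot.current_contact_force(),1))
d=cam("scene"); d2=cam("top")
a=cv2.resize(d["img"][110:290,230:400],None,fx=2.3,fy=2.3); b=cv2.resize(d2["img"][150:290,240:440],None,fx=1.9,fy=1.9)
h=max(a.shape[0],b.shape[0]); f=lambda i:cv2.copyMakeBorder(i,0,h-i.shape[0],0,0,cv2.BORDER_CONSTANT)
cv2.imwrite("pics/a3.png",np.hstack([f(a),f(b)]))
E
```

```text
11.6167 0.00653772847530101 [-1.2  0.3 -0.6]
```

View pics/a3.png

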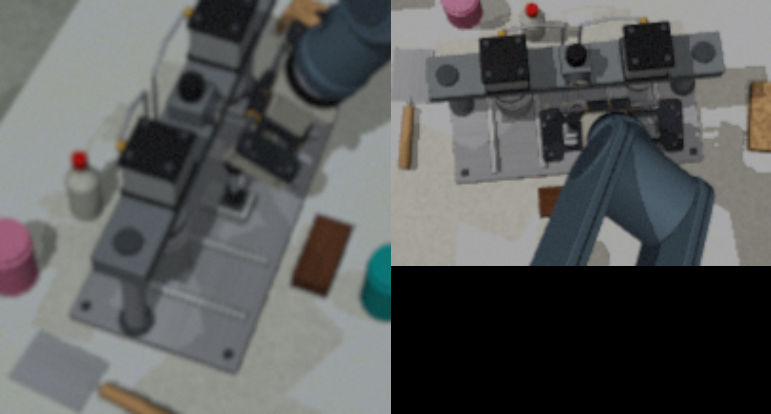

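The lane is now empty at the front, with the tin tucked under the left crosshead. The fingers are right of the upright lever. Pushing the lever left.

```bash
python3 - <<'E'
from h import *
pr=lambda:[float(np.round((np.array(robot.current_tcp_pos())-O)@e,1)) for e in(ex,ey,ez)]
for y in(-25,-15,-5):
    s=robot.move_linear(W(-48,y,93),speed=60,f_stop=26); print(s,pr(),np.round(robot.current_contact_force(),1))
    if s: break
if not s: s=robot.move_linear(W(-48,12,93),speed=25,f_stop=20); print(s,pr())
for i in range(4):
    robot.sleep(.9); print(robot.current_t(),np.round(robot.current_contact_force(),1))
    if i==0:
        d=cam("scene"); cv2.imwrite("pics/a4.png",cv2.resize(d["img"][110:290,230:400],None,fx=3,fy=3,interpolation=cv2.INTER_CUBIC))
E
```

```text
False [-48.2, -24.3, 93.1] [ 0.4 -1.  -0.4]
False [-47.8, -14.8, 93.3] [-0.1 -0.9  1.1]
False [-47.8, -5.9, 92.9] [-0.3 -6.8 -0.5]
True [-47.7, 2.3, 92.2]
14.1333 [-3.2 -9.1  2.2]
15.0833 [-2.7 -7.8  2.7]
15.9833 [-2.9 -8.4  2.2]
16.8833 [-2.4 -7.1  2.4]
```

View pics/a4.png

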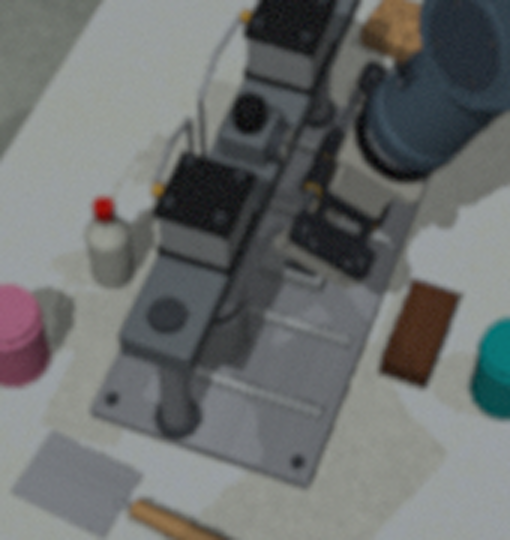

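The force stop came at y = 2.3, close to the predicted hard stop (about 0), but the holding force has relaxed to 8 N. I'll test by pushing further and look from the wrist camera.

```bash
python3 - <<'E'
from h import *
pr=lambda:[float(np.round((np.array(robot.current_tcp_pos())-O)@e,1)) for e in(ex,ey,ez)]
print(pr()); s=robot.move_linear(W(-48,14,92),speed=20,f_stop=14); print(s,pr())
for i in range(2): print(np.round(robot.current_contact_force(),1),pr()); robot.sleep(.4)
print(robot.current_t())
d=cam("wrist"); d2=cam("top"); b=cv2.resize(d2["img"][170:250,260:350],None,fx=4,fy=4,interpolation=cv2.INTER_CUBIC)
a=cv2.resize(d["img"],(440,275)); a=cv2.copyMakeBorder(a,0,320-275,0,0,cv2.BORDER_CONSTANT)
cv2.imwrite("pics/a5.png",np.hstack([a,b]))
E
```

```text
[-47.7, 1.8, 92.3]
True [-47.7, 3.3, 92.0]
[-4.5 -7.9  3.9] [-47.7, 3.3, 92.0]
[-4.  -8.   4.5] [-47.7, 2.6, 92.1]
18.025
```

View pics/a5.png

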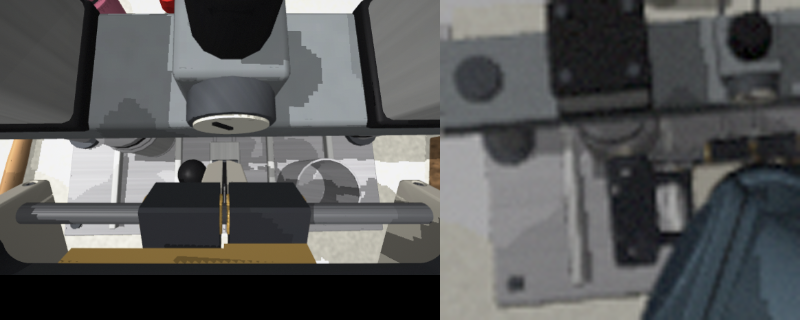

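```bash
python3 - <<'E'
from h import *
d=cam("wrist"); print(robot.current_t(),np.round(robot.current_contact_force(),1))
for z in(101,108): p=onz(d,276,250,z); print([(p-O)@e for e in(ex,ey)])
for y in(0,15,29.6): print(y,proj(d,W(-52,y,40+np.sqrt(68**2-y*y))))
for u,n in((proj(d,W(-52,29.6,101.2))[0],0),):
  for q in [(-12.5,0),(12.5,0)]: print(proj(d,W(-52,29.6+q[0],101.2)))
cv2.imwrite("pics/a6.png",cv2.resize(d["img"][180:300,90:350],None,fx=3,fy=3,interpolation=cv2.INTER_CUBIC))
E
```

```text
18.175 [-3.4 -7.8  2.9]
[np.float64(-49.016238029198135), np.float64(32.22503674517484)]
[np.float64(-48.976027670780184), np.float64(31.137297279240848)]
0 [[331.02092255 255.19555342]]
15 [[304.66444163 255.23810492]]
29.6 [[280.30513427 255.13325842]]
[[301.60975068 255.04390031]]
[[258.97614155 255.21921602]]
```

View pics/a6.png

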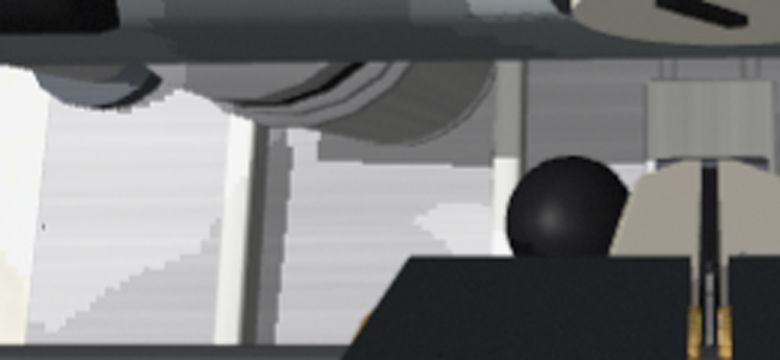

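The knob's left edge is at column 258.7, against 259.0 predicted for 0.45 rad, so the lever is hard over and has been for about 5 s. I'll hold a little more, release with the fingers guiding it back, then look.

```bash
python3 - <<'E'
from h import *
robot.sleep(1.5)
robot.move_linear(W(-48,-37,93),speed=50); robot.sleep(.3)
print(np.round(robot.current_contact_force(),1))
robot.move_linear(W(-97,-37,200),speed=150)
robot.move_ptp(W(-150,95,190),ori(38)); robot.sleep(.5)
print(robot.current_t())
d=cam("wrist"); d2=cam("top"); b=cv2.resize(d2["img"][150:290,240:440],None,fx=2,fy=2)
a=cv2.resize(d["img"],(480,300)); h=300
b=cv2.copyMakeBorder(b,0,h-b.shape[0],0,0,cv2.BORDER_CONSTANT)
cv2.imwrite("w.png",d["img"]); cv2.imwrite("pics/a7.png",np.hstack([a,b])[:, :800])
for p in[(-31,95,83),(-28.5,95,86),(-28.5,95,90),(-52,0,108),(-28,95,108)]: print(p,proj(d,W(*p)))
E
```

```text
[-0.2 -0.1 -1.2]
23.0167
(-31, 95, 83) [[325.77643183 164.26141954]]
(-28.5, 95, 86) [[325.77107921 160.92957091]]
(-28.5, 95, 90) [[325.76424474 159.09134227]]
(-52, 0, 108) [[420.44907739 170.40668403]]
(-28, 95, 108) [[325.7313853  149.84728556]]
```

View pics/a7.png

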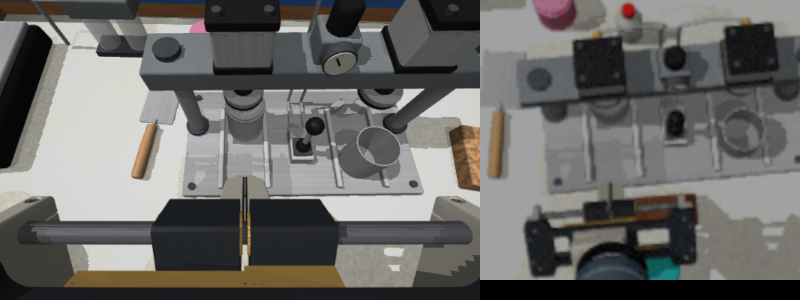

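The lever is upright again at (315,127), and the open tin and bystanders are unmoved. One last closer look at the lid.

```bash
python3 - <<'E'
from h import *
robot.move_linear(W(-118,97,135),ori(35),speed=150)
d=cam("wrist"); print(robot.current_t())
c=proj(d,W(-30,95,85))[0].astype(int); print(c)
x0,y0=c[0]-65,c[1]-45; im=cv2.resize(d["img"][y0:y0+98,x0:x0+130],None,fx=6,fy=6,interpolation=cv2.INTER_CUBIC)
for z,col in((15,(255,0,255)),(83,(0,0,255)),(87,(0,255,0)),(94,(255,0,0)),(108,(0,255,255))):
    r=31 if z<84 else 28.5
    for s in(-1,1):
        a=np.radians(180+s*65); u=proj(d,W(r*np.cos(a),95+r*np.sin(a),z))[0]; cv2.circle(im,tuple(int(v) for v in(u-[x0,y0]+.5)*6),4,col,1)
cv2.imwrite("pics/a8.png",im)
E
```

```text
23.7417
[328 157]
```

View pics/a8.png

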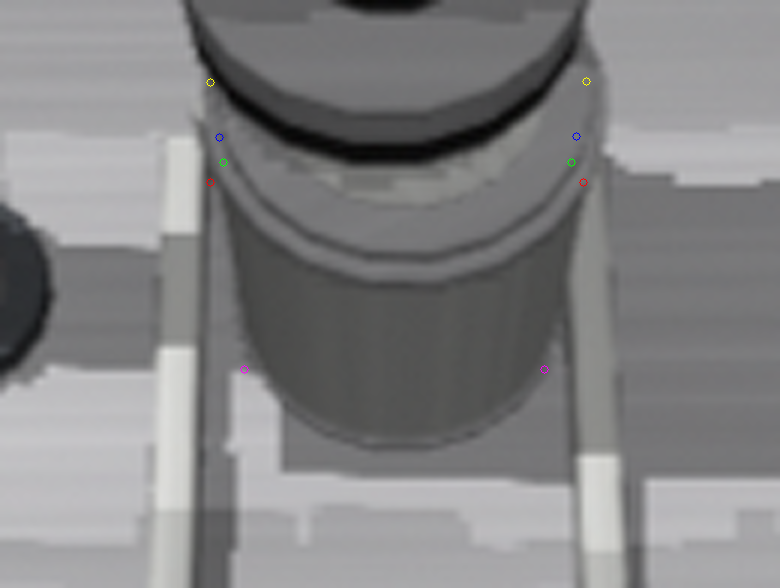

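```bash
python3 - <<'E'
from h import *
d=cam("wrist"); x0,y0=328-65,157-45
for r,z in((28.5,94),(28.5,87),(28.5,83),(31,83),(31,15)): print(r,z,((proj(d,W(-r,95,z))[0]-[x0,y0]+.5)*6).round())
E
```

```text
28.5 94 [397. 241.]
28.5 87 [397. 264.]
28.5 83 [397. 277.]
31 83 [397. 292.]
31 15 [394. 461.]
```

The gap from lid edge to rim edge is 28 px. That matches the 28 px predicted for fully home; a laid-on lid would give 51. The ram is up. Backing off and handing in.

```bash
python3 - <<'E'
from h import *
robot.move_linear(W(-150,97,200),speed=150); print(robot.current_t(),np.round(robot.current_contact_force(),1)); robot.hand_in()
E
```

```text
24.425 [ 0.1 -0.7 -1.3]
the job is handed in; nothing more can be done
```

The lidded tin, which was in the left lane, is closed and standing at its station. I handed the job in at 24.4 s.

- **Sliding the tin:** I pushed it back until it met the V-stop. The stop came at TCP x = −37.7 mm, where I had predicted −38.
- **Pressing the lid:** I pushed the lever hard over to the left and held it for about 6 s. The knob's left edge was at column 258.7, against 259.0 predicted for 0.45 rad.
- **Releasing:** I guided the lever back with the fingers so it would not overshoot and bring down the right ram.

My last checks showed:
- **Lid:** it is fully home. The gap from its edge to the rim was 28 px, which fits a seated lid; one still laid on would give 51 px.
- **Press:** the left ram is up and the lever is upright.
- **Rest of the bench:** the open tin and the bystanders in view looked unmoved, judged by eye.
- **Robot:** it is clear of everything.

Two readings did not quite agree with what I expected:
- **Holding force:** it settled at about 8 N after the 20 N stop. I pushed again; the lever gave only about 1 mm, so it was on its stop.
- **Tin position:** in the last picture the tin appeared about 9–14 px of the 6× crop higher than predicted, or about 2 mm. That is within the camera calibration error.

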